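# Stand the press weight on its leaded end

## Task

A freshly glued bit of this gilded frame needs pressing. One end of the wooden press weight is leaded, but both ends look alike: pick the weight up, hold it roughly level in the grip clear of everything for a moment to feel which end is heavy, then stand it upright on the middle of the blue pad, heavy end down, and let go of it so that it stands there by itself, still. Set it down gently, never let it topple, lie or drop onto the frame, and leave the tub, jar, clamp and frame offcut where they are.

Things in the scene. Friction and masses are not known exactly. Their poses are not given: they have to be found in the camera images.
- weight: Press weight: wooden dumbbell 200 mm long, lying at the start (axis 30 mm above the bench). Light-wood waist 36 mm thick, 112 mm long; a dark head at each end, 60 mm across, 44 mm long. Origin on the axis at mid-length, x axis along the length. Mass about 0.6 kg, 0.48 kg of it a slug hidden in one head, which one differs from start to start; x does not tell. It rolls if nudged.
- tip_a (a point): Tip of the weight's head at its +x end. The last 12 mm of each head is a dome (half ellipsoid, semi-axes 30 mm across, 12 mm along), no flat foot. The centre of mass lies about 41 mm from the tip of whichever end is heavy.
- tip_b (a point): Tip of the weight's head at its -x end, same shape. Set on its heavy dome, the weight rights itself like a tumbler from leans up to about 30 degrees off upright, rocking a few seconds; its tip comes to rest about where it was when leaning. On its light dome it always falls over.
- frame: Gilded frame moulding fixed to the bench: 320 mm along its y, 130 mm along x, face 22 mm above the bench, beaded ribs 10 mm higher along both long edges, leaf carving up to 12 mm above the face from 60 mm to either side (y) of the middle, and in the middle the flat blue pad, 84 mm square, 4 mm thick. Origin on the bench under the pad's middle; z up.
- pad_top (a point): Middle of the top face of the blue pad, 26 mm above the bench; z up, x and y along the pad's sides.
- tub: White open plastic tub, 122 mm across, 114 mm high; origin at the middle of its underside. Not to be disturbed.
- jar: Glass jar with a white cap, 60 mm across, 85 mm high; origin at the middle of its underside. Not to be disturbed.
- clamp: Black spring clamp lying flat, about 130 mm long along its x axis, 75 mm wide, 24 mm high; origin at its middle, on the underside. Not to be disturbed.
- offcut: Offcut of gilded moulding, 120 mm along its y axis, 40 mm wide, 30 mm high; origin at the middle of its underside. Not to be disturbed.
There are look-alikes about, which are no part of the job. Of the things like the weight, leave any that is pink; of the rest the larger one is meant.

How it is judged:
On the way:
1. the weight is held in the fingers clear of bench and frame, within about 35 degrees of level, for 0.3 s (height (world z) of weight above 0.045 m and angle between the x axis of weight and the z axis of pad_top, either way round above 0.96 rad and contact force between weight and the fingers above 1 N and contact force between weight and frame below 0.1 N and contact force between weight and table below 0.1 N), for 0.3 s.
At the end, for the whole second after the job is handed in: The weight stands by itself on the pad, heavy end down (it cannot stand on the other), upright within 7 degrees, its middle within 30 mm sideways of the pad's middle, released and at rest (slower than 30 mm/s and 0.3 rad/s) (angle between the x axis of weight and the z axis of pad_top, either way round below 0.12 rad and horizontal distance between weight and pad_top below 0.03 m and z of weight in the frame of pad_top between 0.094 and 0.106 m and linear speed of weight below 0.03 m/s and angular speed of weight below 0.3 rad/s); the robot touches nothing.
It fails at once if the tub, jar, clamp or offcut is shifted more than 30 mm (distance of any of tub, jar, clamp, offcut from where it was at the start of the episode above 0.03 m).
It fails at once if the weight is dropped onto the frame (contact force over 60 N) (contact force between weight and frame above 60 N).
It fails at once if the weight topples or lies on the frame (touching it while more than about 65 degrees off upright) (contact force between weight and frame above 0.3 N and angle between the x axis of weight and the z axis of pad_top, either way round above 1.15 rad).
It also fails if it takes over 72 s, if anything falls off the work surface, if the arm or the gripper's body presses on something with over 40 N, if the wrist force passes 120 N, or if a joint passes its speed limit or range.

## Robot

A 7-joint arm with a two-finger parallel gripper is mounted at the origin on the work surface. World frame = base frame: x ahead of the robot, y to its left, z up, the work surface at z = 0. Lengths are in m, angles in rad, forces in N, time in s.
With the tool pointing down it reaches from about 0.425 to 0.875 m from the base axis. Payload 4.7 kg.
Tool frame: the origin (TCP) lies midway between the tips of the shut fingers; the grasp point (between the pads) lies 19 mm behind it; x points along the fingers, z is the direction in which the jaws open and shut, and the axes are right-handed (so a half turn about x gives the same grasp; the last joint's range is limited). The gripper opens to 87 mm and grips with 3 to 60 N. Pads are 19 mm wide; open, the fingers measure 117 mm over their backs; the gripper's body (75 mm by 190 mm) begins 51 mm behind the grasp point.
Start: joints at [-1.204, 0.321, -0.07, 1.45, 0.023, 1.371, -0.057], TCP at [0.225, 0.61, 0.223] pointing down, gripper open.
Joint ranges: [-2.86, 2.86], [-0.3, 2.09], [-1.38, 1.24], [0.06, 2.45], [-1.56, 4.7], [0.09, 2.05], [-2.69, 2.69]. Speed limits (rad/s): [2.57, 2.57, 3.14, 3.14, 3.14, 3.14, 3.14].

## Interface

Orientations are given as a rotation vector (axis times angle).
In Python, from bench import ctrl gives the robot as it stands.
- The arm moves only by the shell command python3 -m pendant 'ROWS' [OPENING] [FORCE]. ROWS is JSON, a list of rows, each an object with "travel": the shift along the tool's x, y, z in m, a list of three; "twist": the turn about the tool's x in rad. In form: [{"travel": [x, y, z], "twist": twist}, ...]. A call has 1 to 10 rows; each row is the pose to reach, as a shift and turn from the pose measured when the call began, along the tool's axes at that moment; what a row does not reach only later rows make up. A row lasts 1/8 s, in which the tool goes at most 62.5 mm and 10.7 degrees, less where a joint would pass 70% of its speed; a pose out of reach is approached as far as the arm can. A call with a gripper value outside its range is refused whole. OPENING is the opening, from -1 (shut) to 1 (fully open), so that 0 is half open, set as the call begins (- or left out, the last holds). The fingers move at their own pace and stop on an object; FORCE is the grip in N (left out, the last holds). Time passes only in rows, so rows that repeat a pose let the fingers close. It gives the time, the measured TCP pose, the force and the opening at its end, in the units of the state.
- ctrl.get_state(): the state, without advancing time (a new reading comes with each control period).
- ctrl.get_image(name): name is "scene" or "top" or "wrist"; returns the picture (384x512x3 uint8, red, green, blue); there is no depth.
- ctrl.camera_model(name): a dict with "K" (3x3 intrinsics, pixels), "rvec" (rotation vector, rad) and "tvec" (3), from world to camera coordinates, as OpenCV has them; the wrist camera has in their place "T_tool_cam" (4x4, takes a point from camera to tool coordinates, whose origin is the TCP and whose axes are the tool frame's). Camera axes: x right, y down, z forward; pixel columns grow to the right and rows downward; lengths in m; the calibration is good to about 2 mm. A picture is of the moment at which its call begins: read the wrist's pose just before it. camera_model takes no time and is no camera call.
- ctrl.close_job(): hands the job in, once; it reports no verdict.
The state is a dict: "time": time; "joint_positions": joint angles; "qd": joint speeds; "joint_torque": joint torques, N m; "position": TCP position; "tool_rot": TCP orientation; "ft_force": force on the tool from outside, world axes, zero at the start; "torque": the same for the moment, N m; "grip_width": opening from 0.0 (shut) to 1.0 (fully open).
Only numpy, scipy, OpenCV 4.12 (cv2) and the standard library are available. Lean on these libraries where they do the work, as an engineer would, in place of code of your own. Each camera call takes 0.05 s, during which the arm holds its last target.

## Working session

There is one attempt and no reset: what is moved stays moved. The work goes in short steps, Python scripts to look and compute and a shell command to move; the robot and the scene stay as the last step left them, time stands still between calls to the robot, and variables do not carry over. Pictures are saved under pics/ and viewed, and the job is handed in when it is done.

```bash
ls; mkdir -p pics
python3 - <<'E'
from bench import ctrl
import cv2,numpy as np
s=ctrl.get_state();print(s)
for n in ("scene","top","wrist"):
    im=ctrl.get_image(n); cv2.imwrite(f"pics/{n}0.png",im[:,:,::-1]); print(n,ctrl.camera_model(n))
E
```

```text
pics
{'time': 0.0, 'joint_positions': array([-1.20386013,  0.32184435, -0.07006911,  1.45172296,  0.02264331,
        1.37080348, -0.05692398]), 'qd': array([-0.00151293, -0.00203879,  0.00053363,  0.00126775,  0.00054872,
       -0.0011451 ,  0.00131111]), 'joint_torque': array([ 1.47764426e-04, -4.91292965e+01, -4.03563436e-01, -3.12526166e+01,
       -6.38159411e-02,  4.35472280e-02,  1.62308652e-04]), 'position': array([0.22448586, 0.60938765, 0.22142348]), 'tool_rot': array([-0.94673172,  1.357296  ,  0.94465215]), 'ft_force': array([-0.66848162,  0.18974155,  0.64892519]), 'torque': array([ 0.01637276, -0.01602558, -0.04032135]), 'grip_width': 1.0000889093434064}
scene {'K': array([[483.05637352,   0.        , 263.98265057],
       [  0.        , 483.05637352, 191.83074547],
       [  0.        ,   0.        ,   1.        ]]), 'rvec': array([ 1.60467863,  2.06983854, -0.77457555]), 'tvec': array([ 0.10289447, -0.33633343,  1.61522889])}
top {'K': array([[347.18789414,   0.        , 257.02302579],
       [  0.        , 347.18789414, 188.96338131],
       [  0.        ,   0.        ,   1.        ]]), 'rvec': array([ 2.00983864, -2.22889892,  0.235241  ]), 'tvec': array([0.05106158, 0.4940961 , 1.04511865])}
wrist {'K': array([[343.74251228,   0.        , 258.54887057],
       [  0.        , 343.74251228, 187.16525389],
       [  0.        ,   0.        ,   1.        ]]), 'T_tool_cam': array([[-1.20910396e-04, -2.89548049e-01,  9.57163472e-01,
        -1.62426241e-01],
       [ 5.51382447e-04, -9.57163353e-01, -2.89547943e-01,
         8.00081702e-02],
       [ 9.99999841e-01,  4.92753782e-04,  2.75382712e-04,
        -4.49563199e-04],
       [ 0.00000000e+00,  0.00000000e+00,  0.00000000e+00,
         1.00000000e+00]])}
```

View pics/scene0.png

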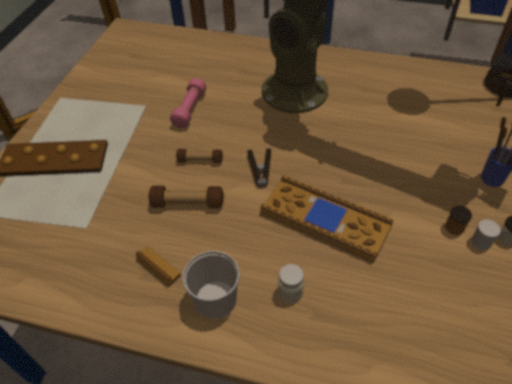

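View pics/top0.png

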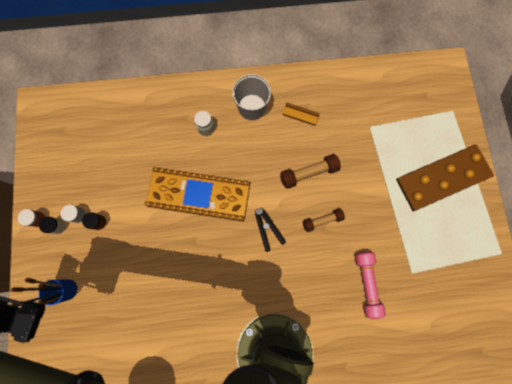

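View pics/wrist0.png

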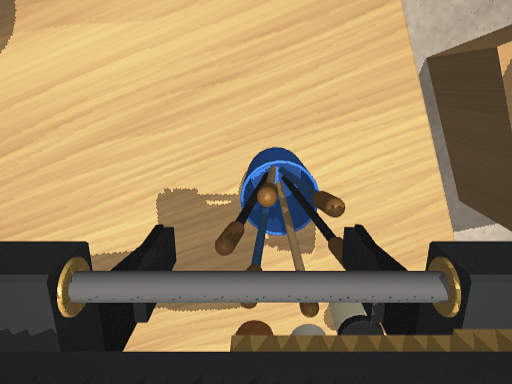

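Three things look like the weight in the top view: the dark-headed dumbbell at (311,170), a smaller one at (324,219), and a pink one at (370,285). The pink one is excluded and the larger of the other two is at (311,170). I'll measure it and check a crop.

```bash
cat > h.py <<'E'
import numpy as np,cv2
from bench import ctrl
from scipy.spatial.transform import Rotation as R
def ray(name,uv,z,state=None):
    m=ctrl.camera_model(name); K=m["K"]
    d=np.linalg.inv(K)@np.array([uv[0],uv[1],1.0])
    if name=="wrist":
        s=state; T=m["T_tool_cam"]; Rt=R.from_rotvec(s["tool_rot"]).as_matrix()
        o=Rt@T[:3,3]+s["position"]; d=Rt@T[:3,:3]@d
    else:
        Rc=R.from_rotvec(m["rvec"]).as_matrix(); o=-Rc.T@m["tvec"]; d=Rc.T@d
    return o+d*(z-o[2])/d[2]
def proj(name,P,state=None):
    m=ctrl.camera_model(name);P=np.atleast_2d(P).astype(float)
    if name=="wrist":
        s=state;T=m["T_tool_cam"];Rt=R.from_rotvec(s["tool_rot"]).as_matrix()
        q=(P-s["position"])@Rt; c=(q-T[:3,3])@T[:3,:3]
    else: c=P@R.from_rotvec(m["rvec"]).as_matrix().T+m["tvec"]
    p=c@m["K"].T; return p[:,:2]/p[:,2:]
E
python3 - <<'E'
from h import *
im=cv2.imread("pics/top0.png")
c=cv2.resize(im[110:270,140:400],None,fx=3,fy=3,interpolation=cv2.INTER_CUBIC);cv2.imwrite("pics/crop0.png",c)
hsv=cv2.cvtColor(im,cv2.COLOR_BGR2HSV)
b=cv2.inRange(hsv,(105,150,120),(125,255,255)); b[:150]=0;b[230:]=0;b[:,:170]=0;b[:,230:]=0
r=cv2.minAreaRect(cv2.findNonZero(b));print("pad",r)
P=np.array([ray("top",p,.026) for p in cv2.boxPoints(r)]);print(P.round(4),P.mean(0),[np.linalg.norm(P[i]-P[i-1]) for i in range(4)])
for n,(x0,y0,x1,y1) in {"L":(276,160,301,192),"R":(320,150,345,178)}.items():
    dk=((im.max(2)<95)).astype(np.uint8)*255; m=np.zeros_like(dk);m[y0:y1,x0:x1]=dk[y0:y1,x0:x1]
    M=cv2.moments(m,True); uv=(M["m10"]/M["m00"],M["m01"]/M["m00"]);print(n,M["m00"],uv,ray("top",uv,.03))
E
```

```text
pad ((197.38438415527344, 193.25144958496094), (25.013408660888672, 24.40517807006836), 8.746162414550781)
[[0.479  0.2388 0.026 ]
 [0.5568 0.222  0.026 ]
 [0.5361 0.1433 0.026 ]
 [0.4586 0.1612 0.026 ]] [0.50763461 0.19131959 0.026     ] [np.float64(0.08018477356100077), np.float64(0.0796262274417885), np.float64(0.08135237276700391), np.float64(0.0794434003670328)]
L 225.0 (288.02666666666664, 178.26222222222222) [ 0.52582055 -0.10426307  0.03      ]
R 207.0 (332.4492753623188, 162.93719806763286) [ 0.5621162  -0.25518717  0.03      ]
```

View pics/crop0.png

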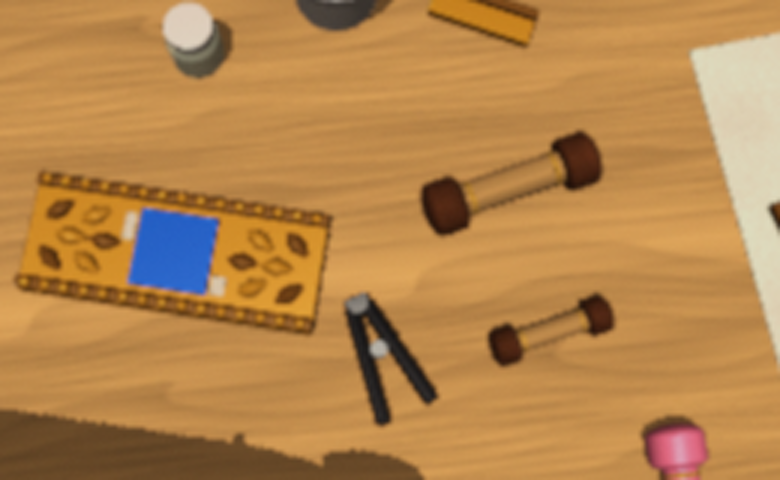

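The crop confirms the choice: big dumbbell heads at top-view pixels (288,178) and (332,163), 155 mm apart against an expected 156. The tool can't tilt, so the plan has three steps:
1. Grip the waist and lift the weight level to feel the moment.
2. Set it down and regrip across the light head, so the heavy end swings down under gravity.
3. Carry it to the pad and stand it there.

Next I'll work out the tool axes.

```bash
cat >> h.py <<'E'
def plan(target,axis=None,s=None):
    """target TCP world; axis: horizontal weight axis -> tool z perpendicular. prints travel in tool axes & twist"""
    s=s or ctrl.get_state(); Rt=R.from_rotvec(s["tool_rot"]).as_matrix()
    print("pos",s["position"].round(4),"t",s["time"],"F",s["ft_force"].round(2),"M",s["torque"].round(3),"w",round(s["grip_width"],3),"q1",s["joint_positions"][0].round(2),"q7",s["joint_positions"][-1].round(2))
    print("tool x,y,z:",Rt.T.round(3).tolist())
    print("travel",(Rt.T@(np.array(target)-s["position"])).round(4))
    if axis is not None:
        a=np.r_[np.array(axis)[:2],0.];a/=np.linalg.norm(a)
        y=a if a@Rt[:,1]>0 else -a
        print("twist",np.arctan2(np.cross(Rt[:,1],y)@Rt[:,0],Rt[:,1]@y))
E
python3 - <<'E'
from h import *
plan([.544,-.180,.20],[.0363,-.1509])
for n,uv,z in (("tub","252,97",.0),("jar","204,120",.085),("clamp","266,228",.02),("offcut","301,114",.03)):
    print(n,ray("top",[float(k) for k in uv.split(",")],z).round(3))
E
```

```text
pos [0.2245 0.6096 0.2217] t 0.15 F [ 0.09 -0.01 -1.12] M [-0.01   0.003 -0.04 ] w 0.998 q1 -1.2 q7 -0.06
tool x,y,z: [[-0.0, -0.001, -1.0], [-0.938, 0.345, -0.0], [0.345, 0.938, -0.001]]
travel [ 0.0227 -0.5726 -0.6305]
twist 0.9819577065549416
tub [ 0.835 -0.018  0.   ]
jar [0.73  0.145 0.085]
clamp [ 0.374 -0.016  0.02 ]
offcut [ 0.742 -0.175  0.03 ]
```

```bash
python3 -m pendant '[{"travel":[0,-0.048,-0.034],"twist":0},{"travel":[0,-0.097,-0.068],"twist":0.1},{"travel":[0,-0.145,-0.102],"twist":0.2},{"travel":[0,-0.193,-0.135],"twist":0.3},{"travel":[0,-0.241,-0.169],"twist":0.4},{"travel":[0,-0.29,-0.203],"twist":0.5},{"travel":[0,-0.338,-0.237],"twist":0.6},{"travel":[0,-0.367,-0.286],"twist":0.7},{"travel":[0,-0.396,-0.335],"twist":0.8},{"travel":[0,-0.426,-0.384],"twist":0.9}]' 1 30
python3 - <<'E'
from h import *
plan([.544,-.180,.20],[.0363,-.1509])
E
```

```text
time: 1.4
position: [0.4916, 0.1002, 0.2222]
tool_rot: [-0.248, 1.557, 0.246]
ft_force: [1.0, 0.3, 0.2]
grip_width: 1.003
pos [0.4916 0.1002 0.2222] t 1.4 F [0.95 0.26 0.23] M [-0.106 -0.036  0.036] w 1.003 q1 -0.64 q7 0.06
tool x,y,z: [[-0.0, -0.001, -1.0], [-0.31, 0.951, -0.001], [0.951, 0.31, -0.001]]
travel [ 0.0225 -0.2826 -0.0369]
twist 0.07878919356505909
```

```bash
python3 -m pendant '[{"travel":[0,-0.055,-0.007],"twist":0.04},{"travel":[0,-0.11,-0.014],"twist":0.08},{"travel":[0,-0.165,-0.022],"twist":0.08},{"travel":[0.01,-0.22,-0.03],"twist":0.08},{"travel":[0.02,-0.27,-0.036],"twist":0.08},{"travel":[0.022,-0.283,-0.037],"twist":0.08},{"travel":[0.022,-0.283,-0.037],"twist":0.08},{"travel":[0.022,-0.283,-0.037],"twist":0.08}]'
python3 - <<'E'
from h import *
s=ctrl.get_state()
plan([.544,-.180,.022],[.0363,-.1509],s)
im=ctrl.get_image("wrist");cv2.imwrite("pics/wrist1.png",im[:,:,::-1])
print(proj("wrist",[[.526,-.104,.03],[.562,-.255,.03],[.544,-.18,.03]],s))
E
```

```text
time: 2.4
position: [0.5444, -0.1781, 0.2005]
tool_rot: [-0.186, 1.563, 0.187]
ft_force: [0.5, 0.5, -0.7]
grip_width: 0.998
pos [ 0.5444 -0.1781  0.2005] t 2.4 F [ 0.53  0.49 -0.66] M [-0.051  0.01  -0.036] w 0.998 q1 -0.32 q7 0.61
tool x,y,z: [[-0.0, 0.0, -1.0], [-0.235, 0.972, 0.0], [0.972, 0.235, -0.0]]
travel [ 0.1785 -0.0018 -0.0007]
twist 0.0016029896985567784
[[258.70031064  86.77601074]
 [258.06920427 239.26328965]
 [258.24560762 168.4987829 ]]
```

View pics/wrist1.png

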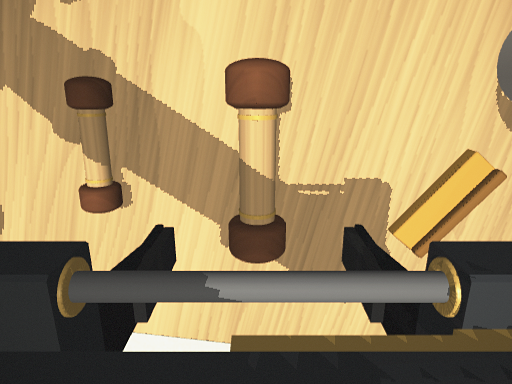

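The wrist view shows the weight centred between the fingers, heads at (258,83) and (257,240), which matches the projection. Now I'll descend and grip the waist firmly.

```bash
python3 -m pendant '[{"travel":[0.05,-0.001,-0.001],"twist":0},{"travel":[0.1,-0.002,-0.001],"twist":0},{"travel":[0.145,-0.002,-0.001],"twist":0},{"travel":[0.17,-0.002,-0.001],"twist":0},{"travel":[0.185,-0.002,-0.001],"twist":0},{"travel":[0.185,-0.002,-0.001],"twist":0},{"travel":[0.185,-0.002,-0.001],"twist":0}]' 1 60
python3 -m pendant '[{"travel":[0,0,0],"twist":0},{"travel":[0,0,0],"twist":0},{"travel":[0,0,0],"twist":0},{"travel":[0,0,0],"twist":0},{"travel":[0,0,0],"twist":0},{"travel":[0,0,0],"twist":0}]' -1 60
python3 - <<'E'
from h import *
plan([.544,-.180,.022],[.0363,-.1509])
E
```

```text
time: 3.32
position: [0.545, -0.1802, 0.0169]
tool_rot: [-0.188, 1.561, 0.187]
ft_force: [-0.1, -0.3, 0.7]
grip_width: 0.998
time: 4.08
position: [0.5449, -0.1803, 0.0169]
tool_rot: [-0.188, 1.561, 0.187]
ft_force: [-1.3, -0.1, 0.4]
grip_width: 0.404
pos [ 0.5449 -0.1803  0.0169] t 4.075 F [-1.29 -0.09  0.45] M [-0.172  0.38   0.11 ] w 0.404 q1 -0.24 q7 0.73
tool x,y,z: [[0.002, -0.0, -1.0], [-0.236, 0.972, -0.001], [0.972, 0.236, 0.002]]
travel [-0.0051  0.0005 -0.0008]
twist 0.0025387110388832867
```

Width reads 35 mm, so the waist is gripped. Lifting.

```bash
python3 -m pendant '[{"travel":[-0.01,0,0],"twist":0},{"travel":[-0.03,0,0],"twist":0},{"travel":[-0.06,0,0],"twist":0},{"travel":[-0.085,0,0],"twist":0},{"travel":[-0.1,0,0],"twist":0},{"travel":[-0.1,0,0],"twist":0},{"travel":[-0.1,0,0],"twist":0},{"travel":[-0.1,0,0],"twist":0},{"travel":[-0.1,0,0],"twist":0}]'
python3 - <<'E'
from h import *
s=ctrl.get_state()
plan([.544,-.180,.022],[.0363,-.1509],s)
T=s["torque"];Rt=R.from_rotvec(s["tool_rot"]).as_matrix();print("M tool",Rt.T@T)
im=ctrl.get_image("wrist");im2=ctrl.get_image("scene")
cv2.imwrite("pics/lift.png",np.hstack([im[:,:,::-1],cv2.resize(im2[130:280,120:260,::-1],(280,300))[:,:].repeat(1,0) if False else cv2.copyMakeBorder(cv2.resize(im2[130:280,120:260,::-1],(280,300)),0,84,0,0,0)]))
s=ctrl.get_state();print(s["torque"],s["ft_force"])
E
```

```text
time: 5.2
position: [0.5442, -0.1802, 0.1161]
tool_rot: [-0.187, 1.562, 0.187]
ft_force: [-0.3, -0.0, -5.7]
grip_width: 0.404
pos [ 0.5442 -0.1802  0.1161] t 5.2 F [-0.28 -0.03 -5.73] M [-0.416 -0.025 -0.015] w 0.404 q1 -0.29 q7 0.66
tool x,y,z: [[0.0, -0.0, -1.0], [-0.236, 0.972, -0.0], [0.972, 0.236, 0.0]]
travel [ 0.0941  0.0002 -0.0002]
twist 0.0024558276503645385
M tool [ 0.01449834  0.0742363  -0.41018578]
[-0.42053475 -0.09654533  0.00275226] [-2.77838068e-01  5.18377138e-03 -5.66757235e+00]
```

View pics/lift.png

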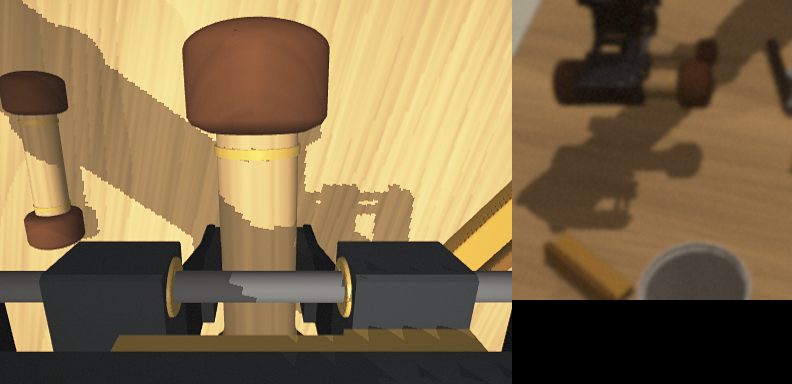

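The moment at the hold is Mx −0.42 N·m with Fz −5.7 N. That puts the centre of mass about 60–70 mm towards +y, so the heavy end is the +y one (far end in the wrist view, near (0.526,-0.104)). The picture shows the weight level, far head at (256,75). I'll set it back down and regrip the light (−y) head.

```bash
python3 -m pendant '[{"travel":[0.03,0,0],"twist":0},{"travel":[0.06,0,0],"twist":0},{"travel":[0.085,0,0],"twist":0},{"travel":[0.094,0,0],"twist":0},{"travel":[0.098,0,0],"twist":0},{"travel":[0.099,0,0],"twist":0},{"travel":[0.099,0,0],"twist":0}]'
python3 -m pendant '[{"travel":[0,0,0],"twist":0},{"travel":[0,0,0],"twist":0},{"travel":[0,0,0],"twist":0},{"travel":[0,0,0],"twist":0}]' 1
python3 -m pendant '[{"travel":[-0.03,0,0],"twist":0},{"travel":[-0.08,0,0],"twist":0},{"travel":[-0.13,-0.02,0],"twist":0},{"travel":[-0.18,-0.05,0],"twist":0},{"travel":[-0.18,-0.077,0],"twist":0},{"travel":[-0.18,-0.077,0],"twist":0},{"travel":[-0.18,-0.077,0],"twist":0}]'
python3 - <<'E'
from h import *
s=ctrl.get_state()
plan([.562,-.255,.02],[.0363,-.1509],s)
im=ctrl.get_image("wrist");im2=ctrl.get_image("top")
cv2.imwrite("pics/wrist2.png",im[:,:,::-1]);cv2.imwrite("pics/top2.png",im2[:,:,::-1])
print(proj("wrist",[[.526,-.104,.03],[.562,-.255,.03],[.544,-.18,.03]],s))
E
```

```text
time: 6.18
position: [0.5451, -0.1805, 0.0184]
tool_rot: [-0.188, 1.561, 0.187]
ft_force: [-2.5, 0.7, -1.4]
grip_width: 0.4
time: 6.68
position: [0.5455, -0.1805, 0.0187]
tool_rot: [-0.188, 1.56, 0.187]
ft_force: [0.8, 0.1, 1.0]
grip_width: 0.766
time: 7.55
position: [0.5628, -0.2542, 0.198]
tool_rot: [-0.187, 1.561, 0.188]
ft_force: [-0.1, 1.6, 0.5]
grip_width: 1.001
pos [ 0.5628 -0.2542  0.198 ] t 7.55 F [-0.12  1.62  0.51] M [-0.075  0.038 -0.023] w 1.001 q1 -0.19 q7 0.78
tool x,y,z: [[0.002, 0.001, -1.0], [-0.237, 0.972, 0.001], [0.972, 0.237, 0.002]]
travel [ 0.1779 -0.0006 -0.0013]
twist 0.002814459361660324
[[258.60079955  -8.32931809]
 [257.74579297 168.00135841]
 [258.01470497  86.6227679 ]]
```

View pics/wrist2.png

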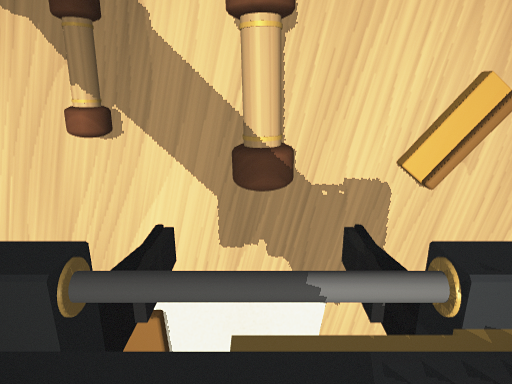

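View pics/top2.png

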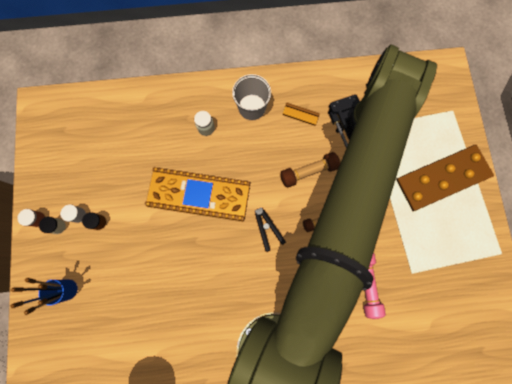

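The near (light) head is at (263,167) against a predicted (258,168), so the weight shifted about 3 mm sideways and still lies flat. Next I'll compute the roll-up arc for raising the light head.

Run:
```python
import numpy as np
ph=np.radians(np.linspace(0,90,901));h=np.sqrt(144*np.sin(ph)**2+900*np.cos(ph)**2);u=(900-144)*np.sin(ph)*np.cos(ph)/h
cx=u; cz=-h # contact rel dome centre, world; body frame:
ax=cx*np.cos(ph)-cz*np.sin(ph)*1; # along axis outward (axis dir = (cos,-sin))
lat=cx*np.sin(ph)+cz*np.cos(ph)
s=np.r_[0,np.cumsum(np.hypot(np.diff(ax),np.diff(lat)))]
f=164+s-164*np.cos(ph)-u; z=164*np.sin(ph)+h
for i in range(0,901,75): print(i/10,(z[i]-30).round(),f[i].round())
```

```text
0.0 0.0 0.0
7.5 21.0 5.0
15.0 42.0 14.0
22.5 61.0 24.0
30.0 79.0 38.0
37.5 95.0 54.0
45.0 109.0 73.0
52.5 121.0 94.0
60.0 130.0 117.0
67.5 137.0 142.0
75.0 142.0 170.0
82.5 145.0 202.0
90.0 146.0 238.0
```

```bash
python3 -m pendant '[{"travel":[0.05,0,0.002],"twist":0},{"travel":[0.1,-0.001,0.002],"twist":0},{"travel":[0.145,-0.001,0.002],"twist":0},{"travel":[0.17,-0.001,0.002],"twist":0},{"travel":[0.181,-0.001,0.002],"twist":0},{"travel":[0.182,-0.001,0.002],"twist":0},{"travel":[0.182,-0.001,0.002],"twist":0}]' 1 12
python3 -m pendant '[{"travel":[0,0,0],"twist":0},{"travel":[0,0,0],"twist":0},{"travel":[0,0,0],"twist":0},{"travel":[0,0,0],"twist":0},{"travel":[0,0,0],"twist":0},{"travel":[0,0,0],"twist":0}]' -1 12
```

```text
time: 8.52
position: [0.5664, -0.2543, 0.0172]
tool_rot: [-0.189, 1.559, 0.189]
ft_force: [0.1, 0.7, -0.1]
grip_width: 0.999
time: 9.28
position: [0.5665, -0.2543, 0.0172]
tool_rot: [-0.189, 1.559, 0.189]
ft_force: [-0.1, 0.3, 0.0]
grip_width: 0.657
```

```bash
python3 - <<'E'
import numpy as np
ph=np.radians(np.linspace(0,90,901));S,C=np.sin(ph),np.cos(ph);h=np.sqrt(144*S**2+900*C**2)
ax=144*S/h; lat=-900*C/h; u=ax*C+lat*S
s=np.r_[0,np.cumsum(np.hypot(np.diff(ax),np.diff(lat)))]
f=164+s-164*C-u; z=164*S+h
for i in range(0,901,75): print(i/10,(z[i]-30).round(),f[i].round(),s[i].round())
E
python3 - <<'E'
from h import *
plan([.562,-.255,.02],[.0363,-.1509])
E
```

```text
0.0 0.0 0.0 0.0
7.5 21.0 5.0 1.0
15.0 42.0 13.0 1.0
22.5 61.0 24.0 2.0
30.0 79.0 37.0 3.0
37.5 95.0 52.0 4.0
45.0 109.0 70.0 5.0
52.5 121.0 89.0 7.0
60.0 130.0 109.0 9.0
67.5 137.0 130.0 13.0
75.0 142.0 153.0 18.0
82.5 145.0 176.0 25.0
90.0 146.0 199.0 35.0
pos [ 0.5665 -0.2543  0.0172] t 9.275 F [-0.15  0.29  0.03] M [-0.13   0.007 -0.009] w 0.657 q1 -0.12 q7 0.88
tool x,y,z: [[0.004, 0.0, -1.0], [-0.238, 0.971, -0.001], [0.971, 0.238, 0.004]]
travel [-0.0028  0.0003 -0.0045]
twist 0.004251978738214074
```

Run:
```python
from h import *
s=ctrl.get_state();print(s["grip_width"],s["ft_force"],s["torque"])
im=ctrl.get_image("wrist");im2=ctrl.get_image("scene")
c=cv2.copyMakeBorder(cv2.resize(im2[130:280,100:240,::-1],(280,300)),0,84,0,0,0)
cv2.imwrite("pics/grip2.png",np.hstack([im[:,:,::-1],c]))
```

```text
0.6565644295904267 [-0.14532707  0.29120826  0.03167245] [-0.13012555  0.00700768 -0.00868707]
```

View pics/grip2.png

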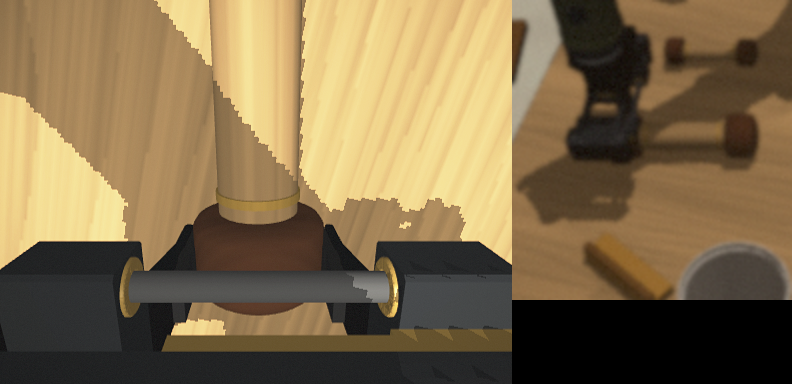

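The light head sits between the pads. Raising it along the arc with a light grip.

```bash
python3 -m pendant '[{"travel":[-0.01,0.002,0],"twist":0},{"travel":[-0.021,0.005,0],"twist":0},{"travel":[-0.042,0.013,0],"twist":0},{"travel":[-0.061,0.024,0],"twist":0},{"travel":[-0.079,0.037,0],"twist":0},{"travel":[-0.095,0.052,0],"twist":0},{"travel":[-0.109,0.07,0],"twist":0},{"travel":[-0.115,0.079,0],"twist":0},{"travel":[-0.115,0.079,0],"twist":0},{"travel":[-0.115,0.079,0],"twist":0}]'
python3 - <<'E'
from h import *
s=ctrl.get_state();plan([.562,-.255,.02],None,s)
im=ctrl.get_image("wrist");im2=ctrl.get_image("scene")
c=cv2.copyMakeBorder(cv2.resize(im2[100:250,120:260,::-1],(280,300)),0,84,0,0,0)
cv2.imwrite("pics/arc1.png",np.hstack([im[:,:,::-1],c]))
E
```

```text
time: 10.62
position: [0.5486, -0.1792, 0.1348]
tool_rot: [-0.191, 1.554, 0.186]
ft_force: [0.8, -3.4, 4.7]
grip_width: 0.654
pos [ 0.5486 -0.1792  0.1348] t 10.625 F [ 0.82 -3.37  4.68] M [-1.018 -0.247 -0.002] w 0.654 q1 -0.32 q7 0.66
tool x,y,z: [[0.009, -0.002, -1.0], [-0.238, 0.971, -0.004], [0.971, 0.238, 0.008]]
travel [ 0.115  -0.0763 -0.0059]
```

View pics/arc1.png

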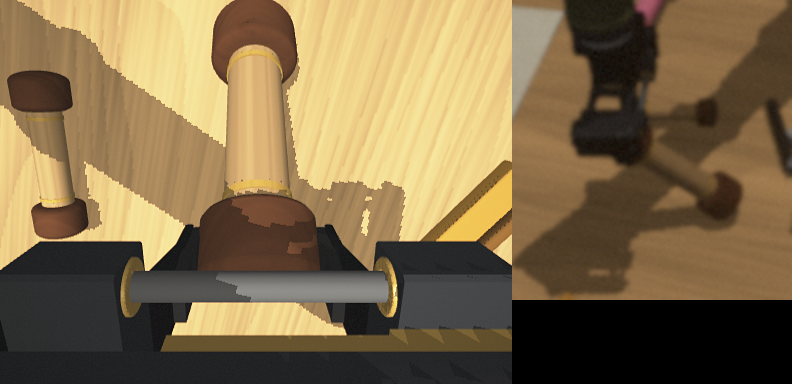

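```bash
python3 -m pendant '[{"travel":[-0.008,0.004,0],"twist":0},{"travel":[-0.013,0.014,0],"twist":0},{"travel":[-0.018,0.024,0],"twist":0},{"travel":[-0.022,0.034,0],"twist":0},{"travel":[-0.026,0.044,0],"twist":0},{"travel":[-0.029,0.055,0],"twist":0},{"travel":[-0.032,0.067,0],"twist":0},{"travel":[-0.034,0.078,0],"twist":0},{"travel":[-0.034,0.078,0],"twist":0}]'
python3 - <<'E'
from h import *
s=ctrl.get_state();plan([.562,-.255,.02],None,s)
im=ctrl.get_image("wrist");im2=ctrl.get_image("scene")
c=cv2.copyMakeBorder(cv2.resize(im2[100:250,120:260,::-1],(280,300)),0,84,0,0,0)
cv2.imwrite("pics/arc2.png",np.hstack([im[:,:,::-1],c]))
E
```

```text
time: 11.85
position: [0.5299, -0.1023, 0.1686]
tool_rot: [-0.192, 1.554, 0.187]
ft_force: [0.1, -0.5, 2.5]
grip_width: 0.645
pos [ 0.5299 -0.1023  0.1686] t 11.85 F [ 0.09 -0.51  2.46] M [-0.161 -0.016 -0.016] w 0.645 q1 -0.46 q7 0.46
tool x,y,z: [[0.009, -0.002, -1.0], [-0.239, 0.971, -0.004], [0.971, 0.239, 0.008]]
travel [ 0.1491 -0.1554 -0.0066]
```

View pics/arc2.png

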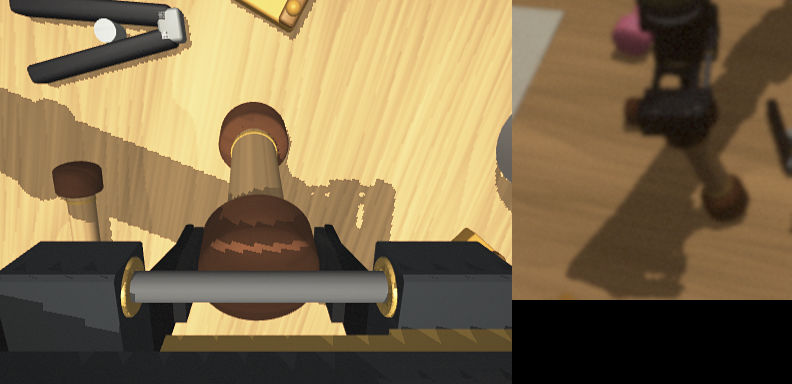

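```bash
cat >> h.py <<'E'
from scipy.optimize import least_squares
def headpts():
    t=np.linspace(0,2*np.pi,72); P=[]
    for a in np.linspace(56,88,5): P.append(np.c_[0*t+a,30*np.cos(t),30*np.sin(t)])
    for b in np.linspace(0,np.pi/2,8): P.append(np.c_[0*t+88+12*np.sin(b),30*np.cos(b)*np.cos(t),30*np.cos(b)*np.sin(t)])
    return np.vstack(P)/1000
def fitw(obs,s,x0=(.07,0.05,0.3)):
    """obs: hv_min (heavy head top row), hw width, lv_min, lv_max, lw, hu centre; params tool x,y of centre, lean; heavy end at +x tool (down) leaning to +y tool"""
    m=ctrl.camera_model("wrist");T=m["T_tool_cam"]
    def pr(q):
        c=(q-T[:3,3])@T[:3,:3];p=c@m["K"].T;return p[:,:2]/p[:,2:]
    H=headpts()
    def model(p):
        x,y,th=p;z0=0
        a=np.array([np.cos(th),np.sin(th),0]);b=np.array([-np.sin(th),np.cos(th),0]);k=np.array([0,0,1.])
        out=[]
        h=pr(np.array([x,y,z0])+H[:,:1]*a+H[:,1:2]*b+H[:,2:]*k)
        l=pr(np.array([x,y,z0])-H[:,:1]*a+H[:,1:2]*b+H[:,2:]*k)
        return dict(hv_min=h[:,1].min(),hv_max=h[:,1].max(),hw=np.ptp(h[:,0]),lv_min=l[:,1].min(),lv_max=l[:,1].max(),lw=np.ptp(l[:,0]))
    r=least_squares(lambda p:[model(p)[k]-obs[k] for k in obs],x0,diff_step=1e-4)
    x,y,th=r.x;tip=np.array([x,y,0])+.1*np.array([np.cos(th),np.sin(th),0]);Rt=R.from_rotvec(s["tool_rot"]).as_matrix()
    print("centre tool x,y",r.x[:2].round(4),"lean deg",np.degrees(th).round(1),"resid",r.fun.round(1),"tip world",(Rt@tip+s["position"]).round(4),"centre world",(Rt@np.array([x,y,0])+s["position"]).round(4))
    return r.x
E
python3 - <<'E'
from h import *
s=ctrl.get_state()
fitw(dict(hv_min=102,hw=69,lv_min=195,lv_max=320,lw=120),s)
fitw(dict(hv_min=102,lv_min=195,lv_max=320),s)
E
```

```text
centre tool x,y [0.0753 0.0096] lean deg 16.5 resid [ 0.   1.1 -0.8  0.8 -1.2] tip world [ 0.5224 -0.0672 -0.003 ] centre world [ 0.5283 -0.0945  0.093 ]
centre tool x,y [0.0771 0.009 ] lean deg 16.9 resid [-0.  0.  0.] tip world [ 0.5224 -0.0671 -0.0046] centre world [ 0.5284 -0.0951  0.0912]
```

The fit gives a lean of 16.5°, the tip on the bench, and the fingertips near the end of the head. 16.5° is well inside the self-righting range, so I'll release here, let it right itself on the bench, and regrip it upright.

```bash
python3 -m pendant '[{"travel":[0,0,0],"twist":0},{"travel":[0,0,0],"twist":0},{"travel":[-0.01,0,0],"twist":0},{"travel":[-0.04,0,0],"twist":0},{"travel":[-0.08,0,0],"twist":0},{"travel":[-0.12,0,0],"twist":0},{"travel":[-0.12,0,0],"twist":0},{"travel":[-0.12,0,0],"twist":0},{"travel":[-0.12,0,0],"twist":0}]' 1
python3 - <<'E'
from h import *
s=ctrl.get_state();plan([.562,-.255,.02],None,s)
im=ctrl.get_image("wrist");im2=ctrl.get_image("scene")
c=cv2.copyMakeBorder(cv2.resize(im2[100:250,120:260,::-1],(280,300)),0,84,0,0,0)
cv2.imwrite("pics/rel1.png",np.hstack([im[:,:,::-1],c]))
E
```

```text
time: 13.08
position: [0.5282, -0.1032, 0.2872]
tool_rot: [-0.191, 1.556, 0.185]
ft_force: [0.0, -0.3, -0.1]
grip_width: 1.002
pos [ 0.5282 -0.1032  0.2872] t 13.075 F [ 0.01 -0.26 -0.07] M [-0.063  0.03   0.023] w 1.002 q1 -0.48 q7 0.41
tool x,y,z: [[0.007, -0.003, -1.0], [-0.237, 0.971, -0.004], [0.971, 0.237, 0.006]]
travel [ 0.2678 -0.1544 -0.0047]
```

View pics/rel1.png

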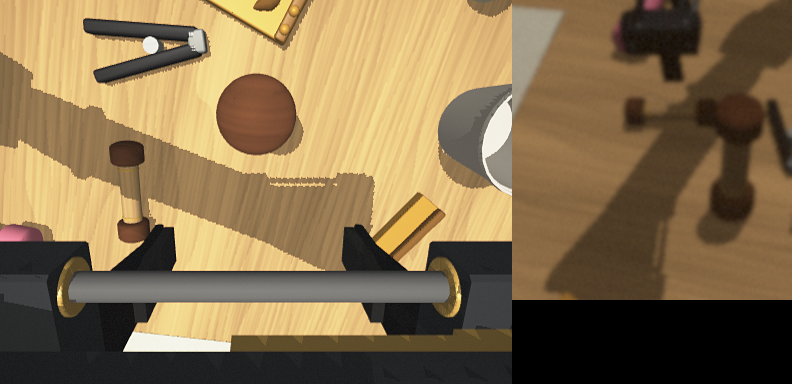

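It's upright and rocking on its heavy dome: the wrist view shows only the light head, a disc at (256,114), and the scene view shows the whole weight vertical. I'll let it settle and measure.

```bash
python3 -m pendant '[{"travel":[0,0,0],"twist":0},{"travel":[0,0,0],"twist":0},{"travel":[0,0,0],"twist":0},{"travel":[0,0,0],"twist":0},{"travel":[0,0,0],"twist":0},{"travel":[0,0,0],"twist":0},{"travel":[0,0,0],"twist":0},{"travel":[0,0,0],"twist":0},{"travel":[0,0,0],"twist":0},{"travel":[0,0,0],"twist":0}]' 1
python3 -m pendant '[{"travel":[0,0,0],"twist":0},{"travel":[0,0,0],"twist":0},{"travel":[0,0,0],"twist":0},{"travel":[0,0,0],"twist":0},{"travel":[0,0,0],"twist":0},{"travel":[0,0,0],"twist":0},{"travel":[0,0,0],"twist":0},{"travel":[0,0,0],"twist":0},{"travel":[0,0,0],"twist":0},{"travel":[0,0,0],"twist":0}]' 1
python3 - <<'E'
from h import *
H=headpts()
for k in range(2):
    s=ctrl.get_state()
    im=ctrl.get_image("wrist");cv2.imwrite(f"pics/st{k}.png",im[:,:,::-1])
    bgr=im[:,:,::-1]; hsv=cv2.cvtColor(np.ascontiguousarray(bgr),cv2.COLOR_BGR2HSV)
    m=np.zeros((384,512),np.uint8);m[20:235,190:330]=255*((im[20:235,190:330,0]<150)&(hsv[20:235,190:330,1]>120))
    m=cv2.morphologyEx(m,cv2.MORPH_OPEN,np.ones((7,7)))
    n,l,st,ce=cv2.connectedComponentsWithStats(m);i=1+st[1:,4].argmax();x,y,w,h=st[i,:4];uv=(x+w/2,y+h/2)
    print(s["time"],st[i],uv)
    # fit: vertical weight on bench z: centre (X,Y)
    def res(p):
        q=np.c_[p[0]+H[:,1],p[1]+H[:,2],.1+H[:,0]];pp=proj("wrist",q,s);return [pp[:,0].min()+pp[:,0].max()-2*uv[0],pp[:,1].min()+pp[:,1].max()-2*uv[1]]
    r=least_squares(res,[.525,-.07]);pp=proj("wrist",np.c_[r.x[0]+H[:,1],r.x[1]+H[:,2],.1+H[:,0]],s)
    print(r.x,np.ptp(pp,axis=0))
    plan([*r.x,.15],None,s)
E
```

```text
time: 14.42
position: [0.5283, -0.1032, 0.2873]
tool_rot: [-0.191, 1.556, 0.185]
ft_force: [0.3, 0.6, 0.1]
grip_width: 0.998
time: 15.68
position: [0.5283, -0.1032, 0.2873]
tool_rot: [-0.191, 1.556, 0.185]
ft_force: [0.4, -0.0, -0.7]
grip_width: 0.993
15.675 [ 219   93   77   96 5401] (np.float64(257.5), np.float64(141.0))
[ 0.51936931 -0.06943005] [78.39982163 80.22224879]
pos [ 0.5283 -0.1032  0.2873] t 15.675 F [ 0.42 -0.04 -0.7 ] M [-0.042  0.061 -0.027] w 0.993 q1 -0.48 q7 0.41
tool x,y,z: [[0.007, -0.003, -1.0], [-0.237, 0.971, -0.004], [0.971, 0.237, 0.006]]
travel [ 0.1372  0.0355 -0.0015]
15.725 [ 218   93   78   93 5337] (np.float64(257.0), np.float64(139.5))
[ 0.51870084 -0.06838447] [78.50581637 80.24054737]
pos [ 0.5283 -0.1033  0.2874] t 15.725 F [ 0.08  0.51 -0.06] M [-0.091  0.068 -0.03 ] w 1.0 q1 -0.48 q7 0.41
tool x,y,z: [[0.007, -0.003, -1.0], [-0.237, 0.971, -0.004], [0.971, 0.237, 0.006]]
travel [ 0.1372  0.0367 -0.0019]
```

View pics/st1.png

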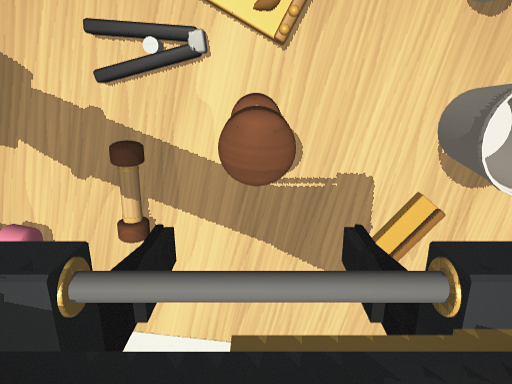

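Still rocking: the top disc has moved to (257,146) with the heavy head peeking out above it. Waiting longer.

```bash
cat > m.py <<'E'
from h import *
def measure(tag,zb=0.0,guess=(.525,-.07)):
    H=headpts(); s=ctrl.get_state()
    im=ctrl.get_image("wrist");cv2.imwrite(f"pics/{tag}.png",im[:,:,::-1])
    hsv=cv2.cvtColor(np.ascontiguousarray(im[:,:,::-1]),cv2.COLOR_BGR2HSV)
    m=np.zeros((384,512),np.uint8);m[20:235,190:330]=255*((im[20:235,190:330,0]<150)&(hsv[20:235,190:330,1]>120))
    m=cv2.morphologyEx(m,cv2.MORPH_OPEN,np.ones((7,7)))
    n,l,st,ce=cv2.connectedComponentsWithStats(m);i=1+st[1:,4].argmax();x,y,w,h=st[i,:4]
    # light head disc: circle of width w, bottom aligned
    uv=(x+w/2,y+h-w*1.023/2)
    def res(p):
        pp=proj("wrist",np.c_[p[0]+H[:,1],p[1]+H[:,2],zb+.1+H[:,0]],s);return [pp[:,0].min()+pp[:,0].max()-2*uv[0],pp[:,1].min()+pp[:,1].max()-2*uv[1]]
    r=least_squares(res,guess)
    print(s["time"],st[i],"head centre xy",r.x.round(4)); return s,r.x
E
for k in 1 2; do python3 -m pendant '[{"travel":[0,0,0],"twist":0},{"travel":[0,0,0],"twist":0},{"travel":[0,0,0],"twist":0},{"travel":[0,0,0],"twist":0},{"travel":[0,0,0],"twist":0},{"travel":[0,0,0],"twist":0},{"travel":[0,0,0],"twist":0},{"travel":[0,0,0],"twist":0},{"travel":[0,0,0],"twist":0},{"travel":[0,0,0],"twist":0}]' 1 >/dev/null
python3 -c "
from m import *
measure('w$k')"; done
python3 -m pendant '[{"travel":[0,0,0],"twist":0},{"travel":[0,0,0],"twist":0},{"travel":[0,0,0],"twist":0}]' >/dev/null
python3 -c "
from m import *
s,x=measure('w3');plan([*x,.16],None,s)"
```

```text
17.025 [ 219   93   77   92 5285] head centre xy [ 0.5203 -0.0731]
18.325 [ 218   93   78   84 4999] head centre xy [ 0.5183 -0.0665]
18.75 [ 219   93   78   88 5025] head centre xy [ 0.5197 -0.0695]
pos [ 0.5283 -0.1033  0.2873] t 18.75 F [0.24 0.24 0.2 ] M [-0.094  0.067  0.013] w 0.999 q1 -0.48 q7 0.41
tool x,y,z: [[0.007, -0.003, -1.0], [-0.237, 0.971, -0.004], [0.971, 0.237, 0.006]]
travel [ 0.1272  0.0354 -0.001 ]
```

Rocking has decayed to a few mm, with the head at about (0.519,-0.069). Now I'll straddle it from above and grip the head at mid-height, firmly.

```bash
python3 -m pendant '[{"travel":[0,0.02,-0.001],"twist":0},{"travel":[0,0.036,-0.001],"twist":0},{"travel":[0.04,0.036,-0.001],"twist":0},{"travel":[0.08,0.036,-0.001],"twist":0},{"travel":[0.115,0.036,-0.001],"twist":0},{"travel":[0.13,0.036,-0.001],"twist":0},{"travel":[0.134,0.036,-0.001],"twist":0},{"travel":[0.134,0.036,-0.001],"twist":0},{"travel":[0.134,0.036,-0.001],"twist":0}]' 1 30
python3 -m pendant '[{"travel":[0,0,0],"twist":0},{"travel":[0,0,0],"twist":0},{"travel":[0,0,0],"twist":0},{"travel":[0,0,0],"twist":0},{"travel":[0,0,0],"twist":0},{"travel":[0,0,0],"twist":0}]' -1 30
python3 - <<'E'
from h import *
s=ctrl.get_state();plan([.508,.191,.27],None,s)
im=ctrl.get_image("wrist");im2=ctrl.get_image("scene")
c=cv2.copyMakeBorder(cv2.resize(im2[80:230,160:300,::-1],(280,300)),0,84,0,0,0)
cv2.imwrite("pics/grip3.png",np.hstack([im[:,:,::-1],c]))
E
```

```text
time: 19.92
position: [0.5207, -0.0689, 0.1545]
tool_rot: [-0.191, 1.554, 0.185]
ft_force: [-0.8, 0.7, 1.1]
grip_width: 1.003
time: 20.68
position: [0.5207, -0.0689, 0.1545]
tool_rot: [-0.191, 1.554, 0.185]
ft_force: [-0.4, -0.6, 0.8]
grip_width: 0.674
pos [ 0.5207 -0.0689  0.1545] t 20.675 F [-0.39 -0.57  0.77] M [-0.017  0.074  0.015] w 0.674 q1 -0.5 q7 0.38
tool x,y,z: [[0.009, -0.002, -1.0], [-0.237, 0.971, -0.005], [0.971, 0.237, 0.008]]
travel [-0.1162  0.255   0.0503]
```

View pics/grip3.png

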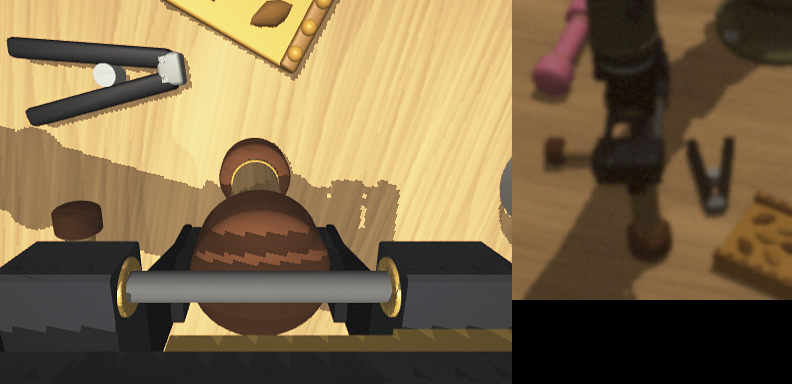

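The head is gripped (width 58.6 mm) with the weight near upright. Lifting straight up and carrying it partway.

```bash
python3 -m pendant '[{"travel":[-0.01,0,0],"twist":0},{"travel":[-0.03,0,0],"twist":0},{"travel":[-0.06,0,0],"twist":0},{"travel":[-0.08,0.01,0.002],"twist":0},{"travel":[-0.09,0.03,0.006],"twist":0},{"travel":[-0.09,0.055,0.011],"twist":0},{"travel":[-0.09,0.085,0.017],"twist":0},{"travel":[-0.09,0.105,0.021],"twist":0},{"travel":[-0.09,0.11,0.022],"twist":0},{"travel":[-0.09,0.11,0.022],"twist":0}]'
python3 - <<'E'
from h import *
s=ctrl.get_state();plan([.508,.191,.27],None,s)
im=ctrl.get_image("wrist");im2=ctrl.get_image("scene")
c=cv2.copyMakeBorder(cv2.resize(im2[80:230,200:340,::-1],(280,300)),0,84,0,0,0)
cv2.imwrite("pics/carry1.png",np.hstack([im[:,:,::-1],c]))
E
```

```text
time: 22.02
position: [0.5148, 0.0426, 0.2439]
tool_rot: [-0.191, 1.555, 0.184]
ft_force: [0.0, -0.1, -6.0]
grip_width: 0.67
pos [0.5148 0.0426 0.2439] t 22.025 F [ 0.05 -0.13 -6.02] M [-0.067  0.031  0.014] w 0.67 q1 -0.63 q7 0.11
tool x,y,z: [[0.008, -0.004, -1.0], [-0.237, 0.971, -0.005], [0.971, 0.237, 0.007]]
travel [-0.0267  0.1457  0.0288]
```

View pics/carry1.png

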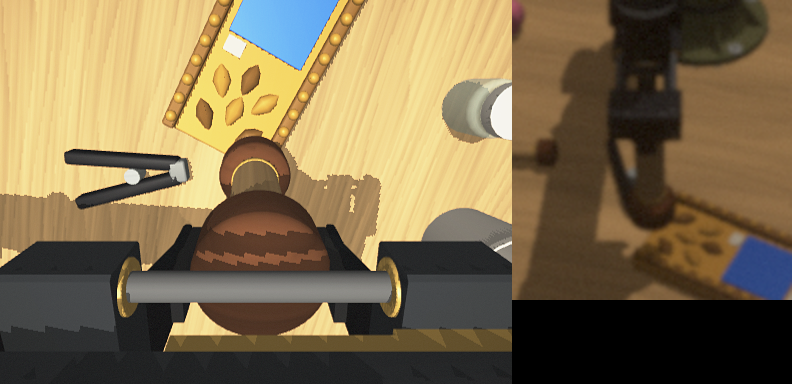

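Run:
```python
from h import *
s=ctrl.get_state()
fitw(dict(hv_min=137,hw=70,lv_min=189,lv_max=336,lw=140),s)
fitw(dict(hv_min=137,lv_min=189,lv_max=336),s)
print("pad corner from wrist",ray("wrist",(300,70),.026,s),ray("wrist",(230,31),.026,s))
print("pred",proj("wrist",[[.5361,.1433,.026],[.4586,.1612,.026]],s))
# scene camera pad
im=cv2.imread("pics/scene0.png");hsv=cv2.cvtColor(im,cv2.COLOR_BGR2HSV)
b=cv2.inRange(hsv,(105,150,100),(125,255,255));m=np.zeros_like(b);m[185:240,295:355]=b[185:240,295:355]
c=max(cv2.findContours(m,0,1)[0],key=cv2.contourArea);q=cv2.approxPolyDP(c,4,True)[:,0];print(q)
P=np.array([ray("scene",p,.026) for p in q]);print(P.round(4),P.mean(0))
# top: fit scale
im=cv2.imread("pics/top0.png");hsv=cv2.cvtColor(im,cv2.COLOR_BGR2HSV);b=cv2.inRange(hsv,(105,150,100),(125,255,255));m=np.zeros_like(b);m[175:212,180:218]=b[175:212,180:218]
M=cv2.moments(m,True);print("top c",ray("top",(M["m10"]/M["m00"],M["m01"]/M["m00"]),.026))
```

```text
centre tool x,y [0.0568 0.0012] lean deg 1.4 resid [ 0.2  2.2 -0.8  0.6 -1.2] tip world [0.5156 0.0448 0.0873] centre world [0.5153 0.0428 0.1873]
centre tool x,y [0.0582 0.0007] lean deg 1.7 resid [ 0.  0. -0.] tip world [0.5156 0.0449 0.0859] centre world [0.5154 0.0423 0.1858]
pad corner from wrist [0.53684868 0.14130692 0.026     ] [0.4576527 0.1605954 0.026    ]
pred [[299.82646638  67.86653215]
 [231.04037232  30.61027095]]
[[319 200]
 [307 219]
 [332 230]
 [343 210]]
[[0.4646 0.1671 0.026 ]
 [0.5339 0.1489 0.026 ]
 [0.5526 0.2166 0.026 ]
 [0.4826 0.2336 0.026 ]] [0.50841159 0.19154389 0.026     ]
top c [0.50734462 0.19113875 0.026     ]
```

All three cameras agree on the pad centre, (0.508,0.191), within 2 mm. Lean in the grip is about 1.5°. Moving over the pad.

```bash
python3 -m pendant '[{"travel":[0,0.02,0.004],"twist":0},{"travel":[0,0.055,0.011],"twist":0},{"travel":[0,0.09,0.018],"twist":0},{"travel":[0,0.12,0.023],"twist":0},{"travel":[0,0.138,0.026],"twist":0},{"travel":[0,0.144,0.027],"twist":0},{"travel":[0,0.144,0.027],"twist":0},{"travel":[0.02,0.144,0.027],"twist":0},{"travel":[0.035,0.144,0.027],"twist":0},{"travel":[0.035,0.144,0.027],"twist":0}]'
python3 - <<'E'
from h import *
s=ctrl.get_state();plan([.507,.189,.1805],None,s)
im=ctrl.get_image("wrist");im2=ctrl.get_image("scene")
c=cv2.copyMakeBorder(cv2.resize(im2[100:250,250:390,::-1],(280,300)),0,84,0,0,0)
cv2.imwrite("pics/carry2.png",np.hstack([im[:,:,::-1],c]))
E
```

```text
time: 23.38
position: [0.5068, 0.1865, 0.207]
tool_rot: [-0.19, 1.558, 0.181]
ft_force: [-0.6, -0.4, -5.1]
grip_width: 0.67
pos [0.5068 0.1865 0.207 ] t 23.375 F [-0.61 -0.38 -5.15] M [-0.118  0.05  -0.025] w 0.67 q1 -0.76 q7 -0.14
tool x,y,z: [[0.006, -0.005, -1.0], [-0.234, 0.972, -0.006], [0.972, 0.234, 0.004]]
travel [0.0265 0.0026 0.0007]
```

View pics/carry2.png

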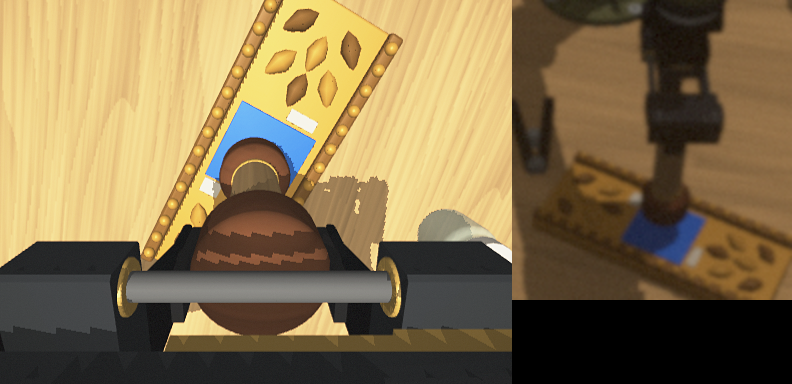

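The heavy head at (255,170) hangs over the pad. Lowering slowly to contact.

```bash
python3 -m pendant '[{"travel":[0.008,0.003,0.001],"twist":0},{"travel":[0.014,0.003,0.001],"twist":0},{"travel":[0.018,0.003,0.001],"twist":0},{"travel":[0.021,0.003,0.001],"twist":0},{"travel":[0.023,0.003,0.001],"twist":0},{"travel":[0.023,0.003,0.001],"twist":0}]'
python3 -m pendant '[{"travel":[0.001,0,0],"twist":0},{"travel":[0.002,0,0],"twist":0},{"travel":[0.002,0,0],"twist":0}]'
```

```text
time: 24.22
position: [0.5084, 0.1905, 0.1857]
tool_rot: [-0.189, 1.554, 0.182]
ft_force: [-0.5, -0.1, -5.9]
grip_width: 0.668
time: 24.6
position: [0.5084, 0.1905, 0.1837]
tool_rot: [-0.189, 1.554, 0.182]
ft_force: [0.3, -0.6, -5.9]
grip_width: 0.673
```

```bash
python3 -m pendant '[{"travel":[0.001,0,0],"twist":0},{"travel":[0.002,0,0],"twist":0},{"travel":[0.002,0,0],"twist":0}]'
python3 -m pendant '[{"travel":[0.001,0,0],"twist":0},{"travel":[0.0015,0,0],"twist":0},{"travel":[0.0015,0,0],"twist":0}]'
```

```text
time: 24.98
position: [0.5083, 0.1904, 0.1816]
tool_rot: [-0.19, 1.555, 0.182]
ft_force: [-0.1, -0.4, -5.7]
grip_width: 0.671
time: 25.35
position: [0.5086, 0.1906, 0.1806]
tool_rot: [-0.189, 1.554, 0.182]
ft_force: [-0.8, -0.3, -0.7]
grip_width: 0.673
```

The load has transferred to the pad: Fz went from −5.7 to −0.7 at the expected height. Releasing and rising straight up.

```bash
python3 -m pendant '[{"travel":[0,0,0],"twist":0},{"travel":[0,0,0],"twist":0},{"travel":[0,0,0],"twist":0},{"travel":[-0.02,0,0],"twist":0},{"travel":[-0.05,0,0],"twist":0},{"travel":[-0.09,0,0],"twist":0},{"travel":[-0.12,0,0],"twist":0},{"travel":[-0.12,-0.03,0],"twist":0},{"travel":[-0.12,-0.04,0],"twist":0},{"travel":[-0.12,-0.04,0],"twist":0}]' 1
python3 -m pendant '[{"travel":[0,0,0],"twist":0},{"travel":[0,0,0],"twist":0},{"travel":[0,0,0],"twist":0},{"travel":[0,0,0],"twist":0},{"travel":[0,0,0],"twist":0},{"travel":[0,0,0],"twist":0},{"travel":[0,0,0],"twist":0},{"travel":[0,0,0],"twist":0},{"travel":[0,0,0],"twist":0},{"travel":[0,0,0],"twist":0}]'
python3 - <<'E'
from m import *
s,x=measure("p1",.026,(.508,.191));print(x-[.508,.191])
im2=ctrl.get_image("scene");im=cv2.imread("pics/p1.png")
c=cv2.copyMakeBorder(cv2.resize(im2[100:250,250:390,::-1],(280,300)),0,84,0,0,0)
cv2.imwrite("pics/placed.png",np.hstack([im,c]))
E
```

```text
time: 26.6
position: [0.5168, 0.1516, 0.3005]
tool_rot: [-0.188, 1.555, 0.181]
ft_force: [0.1, 1.4, -0.5]
grip_width: 0.996
time: 27.85
position: [0.5168, 0.1515, 0.3005]
tool_rot: [-0.188, 1.555, 0.181]
ft_force: [0.7, -0.2, -0.2]
grip_width: 0.997
27.85 [ 213   69   87  114 6813] head centre xy [0.5065 0.1891]
[-0.00153004 -0.00185207]
```

View pics/placed.png

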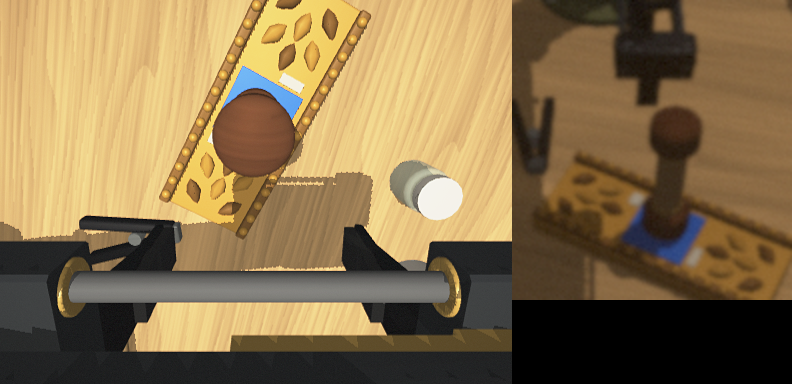

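The weight is standing on the pad, light-head disc at (254,135). I'll let the rocking die out and check stillness by comparing frames.

```bash
for k in 1 2 3 4 5 6 7; do python3 -m pendant '[{"travel":[0,0,0],"twist":0},{"travel":[0,0,0],"twist":0},{"travel":[0,0,0],"twist":0},{"travel":[0,0,0],"twist":0},{"travel":[0,0,0],"twist":0},{"travel":[0,0,0],"twist":0},{"travel":[0,0,0],"twist":0},{"travel":[0,0,0],"twist":0},{"travel":[0,0,0],"twist":0},{"travel":[0,0,0],"twist":0}]' >/dev/null; python3 -c "
from m import *
measure('q$k',.026,(.508,.191))"; done
python3 -m pendant '[{"travel":[0,0,0],"twist":0},{"travel":[0,0,0],"twist":0},{"travel":[0,0,0],"twist":0}]' >/dev/null
python3 - <<'E'
from m import *
measure('r0',.026,(.508,.191));
im2=ctrl.get_image("scene");measure('r1',.026,(.508,.191))
a,b,c=[cv2.imread(f"pics/{n}.png").astype(int) for n in("r0","r1","q7")]
print((abs(a-b).max(2)>40).sum(),(abs(a-c).max(2)>40).sum())
cc=cv2.copyMakeBorder(cv2.resize(im2[100:250,250:390,::-1],(280,300)),0,84,0,0,0)
cv2.imwrite("pics/final.png",np.hstack([b.astype(np.uint8),cc]))
E
```

```text
29.2 [ 214   69   86  114 6777] head centre xy [0.5069 0.1889]
30.5 [ 214   69   86  112 6743] head centre xy [0.5066 0.1904]
31.8 [ 214   69   86  114 6811] head centre xy [0.5069 0.1889]
33.1 [ 214   69   86  113 6749] head centre xy [0.5067 0.1896]
34.4 [ 214   69   86  114 6804] head centre xy [0.5069 0.1889]
35.7 [ 214   69   86  114 6794] head centre xy [0.5069 0.1889]
37.0 [ 214   69   86  111 6753] head centre xy [0.5064 0.1911]
37.425 [ 214   69   86  114 6789] head centre xy [0.5069 0.1889]
37.525 [ 214   69   86  111 6769] head centre xy [0.5064 0.1911]
6 12
```

View pics/final.png

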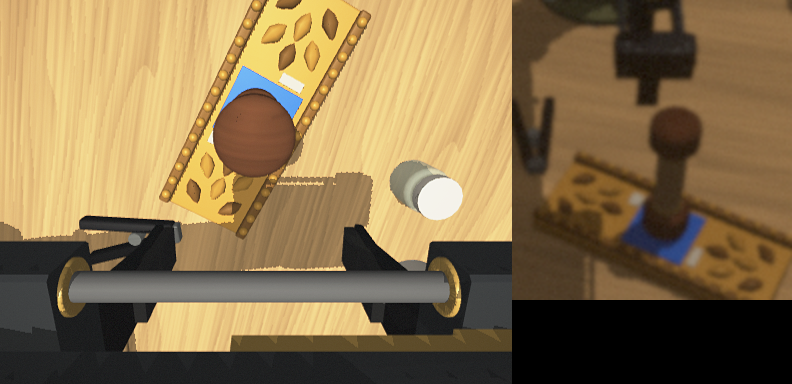

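The frames match: 6 and 12 pixels changed, and the 2 mm jitter in the measurement is mask noise. The weight is still, upright and centred within about 3 mm, and the fingers are well clear. Handing in.

```bash
python3 -c "
from bench import ctrl
print(ctrl.get_state()['time']);print(ctrl.close_job())"
```

```text
37.575
the job is handed in; nothing more can be done
None
```

The weight is standing on the pad, heavy end down and released, and the job was handed in at 37.6 s. No verdict is reported.

**What I did:**
- I lifted the larger dark-headed weight level by its waist. The wrist moment (−0.42 N·m with −5.7 N) showed the +y end was heavy.
- I set it back down, raised it by its light head until it righted itself on the bench, then regripped that head firmly.
- I carried it over and lowered it onto the pad in 1–2 mm steps until the load transferred, then opened the fingers and rose clear.

**Last checks:**
- **Upright and still:** the wrist pictures show it upright, with only 6–12 pixels changed between frames.
- **Position:** the head measures about 2 mm from the pad's middle.
- **Released:** the fingers are about 75 mm above it.
- **Tub, jar, clamp and offcut:** the arm never went near them. I did not measure their positions again at the end.

**What did not go as planned:** on the first lift by the light head, the head crept towards the fingertips. I let go at about 16° of lean, inside its self-righting range, and regripped it after it stood up. It also shifted about 3 mm sideways when I first set it down, which I corrected for before regripping.

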